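# Seat a spindle in a flange on the brazing jig

## Robot

A 6-joint arm with a two-finger parallel gripper is mounted at the origin on a cart in front of the work surface, level with it; the furniture and walls round the work are solid. World frame = base frame: x ahead of the robot, y to its left, z up, the work surface at z = 0. Lengths are in mm, angles in rad, forces in N, time in s.
With the tool pointing down it reaches from about 400 to 925 mm from the base axis. Payload 12.5 kg.
Tool frame: the origin (TCP) lies midway between the tips of the shut fingers; the grasp point (between the pads) lies 19 mm behind it; z points along the fingers, y is the line along which they close (so a half turn about z gives the same grasp; the last joint's range is limited). The gripper opens to 95 mm and grips with 3 to 60 N. Pads are 20 mm wide; open, the fingers measure 119 mm over their backs; the gripper's body (75 mm by 180 mm) begins 59 mm behind the grasp point.
Start: joints at [-1.355, 0.491, 1.559, -0, 1.092, -0.106], TCP at [197.695, -592.93, 186.461] pointing down, gripper open.
Joint ranges: [-3.1, 3.1], [-0.84, 2.19], [0.05, 2.79], [-1.13, 4.28], [0.06, 2.93], [-2.69, 2.69]. Speed limits (rad/s): [2.22, 2.22, 2.79, 3.14, 3.14, 3.14].

## Interface

Orientations are given as [roll, pitch, yaw] about the fixed x, y, z axes, in that order (R = Rz(yaw) Ry(pitch) Rx(roll)).
In Python, from cell import state, viewer, env, models gives the robot as it stands. The module is installed in compiled form; this text tells all that it offers.
- The arm moves only by the tool arm_command, never from a script. Its argument "rows" is a list of rows, each a list of 2 entries, a list of its own where there are three numbers: the shift along the tool's x, y, z normalised to -1 to 1, where 1 is 0.25 m, then the turn about the tool's z normalised to -1 to 1, where 1 is pi rad. A call has exactly 5 rows; each row shifts and turns the commanded pose from where the row before left it, along the tool's axes as they then stand; what a row does not reach is not made up. A row lasts 1/10 s, in which the tool goes at most 50 mm and 8.59 degrees, less where a joint would pass 70% of its speed; a pose out of reach is approached as far as the arm can. A call with a number of a shift or a turn outside -1 to 1 is refused whole. A call with a gripper value outside its range is refused whole. "claw" is the opening, from 0 (shut) to 1 (fully open), set as the call begins (left out, the last holds). The fingers move at their own pace and stop on an object; the grip force is fixed at half the most. Time passes only in rows, so rows that do not move let the fingers close, or fill a call up. It gives the time, the measured TCP pose, the force, the opening and the grip force at its end, in the units of the state.
- state(): the state, without advancing time (a new reading comes with each control period).
- viewer.read_camera(name): name is "scene" or "top"; returns (picture, depth): 420x560x3 uint8, red, green, blue; 420x560 float32, mm along the optical axis (not along the pixel's ray), 0 where there is no reading.
- viewer.get_calibration(name): a dict with "camera_matrix" (3x3 intrinsics, pixels), "world_to_cam" (4x4, takes a point from world to camera coordinates). Camera axes: x right, y up, looking along -z (the intrinsics and any distortion apply to the point x, -y, -z); pixel columns grow to the right and rows downward; lengths in mm; the calibration is good to about 2 mm. A picture is of the moment at which its call begins. get_calibration takes no time and is no camera call.
- env.job_done(): hands the job in; it is judged then, once.
Trained networks look in the newest picture that a camera, given by its name, has taken for a name from the list of things; names that differ only in an ending like _2 or _b are one class to them, and where a whole thing is asked for, a point or a joint stands for the part that bears it (a point fixed in the world has none). Each returns a list of dicts, best first, with "confidence" (0 to 1); they miss things now and then, are a little off and sometimes report something else, mostly with a low value. They report only what shows in the picture. A call takes as long as a camera call. They do not tell look-alikes from the thing itself.
- models.search_frame(camera, label): "position" ([x, y, z] in mm, in world coordinates, good to about 4 mm: the middle of the surface that is visible of it).
- models.mark_of(camera, label): "position" ([x, y, z] in mm, in world coordinates, good to about 4 mm: a listed point, or the origin of a listed thing).
The state is a dict: "t": time; "joints": joint angles; "qvel": joint speeds; "tau": joint torques, N m; "eef_pos": TCP position; "tcp_rot": TCP orientation; "ft_force": force on the tool from outside, world axes, zero at the start; "moment": the same for the moment, N m; "opening": opening from 0.0 (shut) to 1.0 (fully open); "grip_force": force on a finger pad.
Only numpy, scipy, OpenCV 4.12 (cv2) and the standard library are available. Lean on these libraries where they do the work, as an engineer would, in place of code of your own. Each camera call takes 0.05 s, during which the arm holds its last target. There are 200 camera calls.

## Task

Get the spindle joint ready for brazing: lay the loose steel spindle in the V-groove of the jig with its plain round end towards the flange, then push it gently along the groove, into the flange, until it butts fully home on the depth stop hidden inside; the stop is only pinched, so do not push it back. Then swing the hold-down lever over so that its pad rests on the spindle, and leave everything else lying on the hearth where it is.

Things in the scene. Friction and masses are not known exactly. Their poses are not given: they have to be found in the camera images.
- jig: Fixed steel brazing jig, base plate 104 x 300 x 12 mm. Origin: centre of its underside, on the hearth. Its y axis runs along the V-groove towards the flange, z up. Rail from y = -130 to +46 mm, 44 mm wide, top at z = 49 mm; 90-degree groove, 17 mm wide at the top. The laid spindle's axis is at x = 0, z = 56 mm.
- flange_mouth (a point): Mouth of the 24.6 mm bore in the flange hub (39 mm across), on the jig's end block, at jig x = 0, y = 60, z = 56 mm; the bore's axis is the groove's. The depth stop, a brass-faced bar, sits somewhere 18 to 40 mm inside the mouth, hidden and not measured: feel for it. It is held by a pinch screw only and slips back at about 15 N; the spindle slides along the groove at 2 to 7 N.
- spindle: Loose steel spindle, 150 mm long, 0.24 to 0.39 kg: round shaft of 22 mm diameter, with the last 25 mm at the tail a 14 mm square. Its y axis runs along it from the squared tail to the plain round nose. Origin: 11 mm off its axis, half-way along. It can roll.
- spindle_mid (a point): Centre of the spindle, on its axis half-way along, 11 mm above the hearth at the start.
- spindle_nose (a point): Centre of the spindle's plain round end face, 75 mm from its centre.
- spindle_tail (a point): Centre of the spindle's squared end face, 75 mm from its centre.
- hold_down (a joint): Angle of the hold-down lever (rad), 0.2 kg, light friction: about 0 when its pad rests on the spindle, about 1.6 upright; at the start 1.25 to 1.65. It falls towards 0 if let go in between. Its hinge runs along jig y through x = 43, z = 77 mm, at y = 26 mm.
- hold_down_ball (a point): Centre of the black 22 mm ball on the end of the hold-down lever, to take hold of it by. At angle 0 it lies 84 mm from the hinge towards jig -x and 7 mm above it; it turns up and back, towards jig +x, as the angle grows. A hood hangs low over the back of the hearth, behind the jig and to the right (from about x = 0.65 m on): keep the wrist clear of it.
- cold_chisel: Bystander: blue cold chisel 158 mm long, lying on the hearth; origin at the centre of its underside.
- nut_0: Bystander: grey steel hexagon nut, 35 mm across, 16 mm high; origin at the centre of its underside.
- nut_1: Bystander: rusty hexagon nut, 28 mm across, 13 mm high; origin at the centre of its underside.
- nut_2: Bystander: large grey hexagon nut, 42 mm across, 20 mm high; origin at the centre of its underside.
- hex_bolt: Bystander: hexagon bolt standing on its head, 70 mm high; origin at the centre of its underside.
- steel_block: Bystander: ground steel block 32 x 50 x 25 mm; origin at the centre of its underside.
Things that resemble listed ones, but are neither listed nor needed, are in the scene too. There is more than one size of the spindle; the job needs the larger.

How it is judged (in metres and radians):
On the way, in this order (a step that is already met when the one before it is completed fails the run):
1. the spindle lies in the V-groove of the jig (angle between the y axis of spindle and the y axis of jig, either way round below 0.05 rad and x of spindle_mid in the frame of jig between -0.004 and 0.004 m and z of spindle_mid in the frame of jig between 0.0525 and 0.0595 m), for 0.2 s.
2. the spindle is pushed home on the depth stop while the hold-down is still up (all of step 1 and y of spindle_nose in the frame of stop_face above -0.0015 m and distance between spindle_nose and stop_face below 0.003 m and value of joint hold_down above 0.6 rad), for 0.2 s.
At the end, for the whole second after the job is handed in: The spindle lies in the groove (within 4 mm and 0.05 rad of its line), nose within 1.5 mm of the depth stop, the stop not pushed back by more than 2 mm; the hold-down is down (below 0.08 rad) with its pad resting on the spindle; all at rest (all of step 1 and y of spindle_nose in the frame of stop_face above -0.0015 m and distance between spindle_nose and stop_face below 0.003 m and value of joint hold_down below 0.08 rad and contact force between hold_down and spindle above 0.1 N and linear speed of spindle below 0.01 m/s); the robot touches nothing.
It fails at once if the depth stop is pushed back by more than 2 mm (distance of stop_face from where it was at the start of the episode above 0.002 m).
It fails at once if a bystander (chisel, nuts, bolt or steel block) is shifted by more than 15 mm (distance of any of cold_chisel, nut_0, nut_2, steel_block, hex_bolt, nut_1 from where it was at the start of the episode above 0.015 m).
It also fails if it takes over 72 s, if anything falls off the work surface, if the arm or the gripper's body presses on something with over 40 N, if the wrist force passes 120 N, or if a joint passes its speed limit or range.

## Working session

There is one attempt and no reset: what is moved stays moved. The work goes in short steps, Python scripts to look and compute and a tool call to move; the robot and the scene stay as the last step left them, time stands still between calls to the robot, and variables do not carry over. Pictures are saved under pics/ and viewed, at most 10 in all, crops included, and the job is handed in when it is done.

Besides the shell and the picture viewer there is one more tool, called as name(argument=value, ...) on one line, values as JSON. arm_command: Moves the arm, as the interface text tells. Scaled input: -1 to 1 covers 0.25 m each way for a shift and pi rad each way for a turn. Its arguments: {"type":"object","properties":{"rows":{"type":"array","items":{"type":"array"}},"claw":{"type":"number"}},"required":["rows"]}

```bash
mkdir -p pics
cat > h.py <<'E'
import numpy as np, cv2
from cell import state, viewer, env, models
def cap(n):
    p,d=viewer.read_camera(n); return p,d
def world(n,d,u,v,z=None):
    c=viewer.get_calibration(n);K=np.array(c["camera_matrix"]);T=np.linalg.inv(np.array(c["world_to_cam"]))
    zz=d[int(v),int(u)] if d is not None else 1
    r=np.array([(u-K[0,2])/K[0,0],-(v-K[1,2])/K[1,1],-1,0])
    if z is not None:
        dr=(T@r)[:3];o=T[:3,3];return o+dr*(z-o[2])/dr[2]
    r=r*zz;r[3]=1
    return (T@r)[:3]
def pix(n,P):
    c=viewer.get_calibration(n);K=np.array(c["camera_matrix"]);q=np.array(c["world_to_cam"])@np.append(P,1)
    return K[0,0]*q[0]/-q[2]+K[0,2],K[1,1]*-q[1]/-q[2]+K[1,2]
E
python3 - <<'E'
from h import *
np.set_printoptions(precision=1,suppress=True)
for n in("top","scene"):
    p,d=cap(n);cv2.imwrite(f"pics/{n}0.png",p[:,:,::-1])
    np.save(f"pics/{n}0.npy",d)
    for l in("jig","flange_mouth","spindle_mid","spindle_nose","spindle_tail","hold_down_ball"):
        for r in models.mark_of(n,l)[:3]: print(n,l,np.array(r["position"]),round(r["confidence"],2),np.array(pix(n,r["position"])))
print(state())
E
```

```text
top jig [520.3  67.3   0.9] 0.69 [207.2 224. ]
top flange_mouth [ 606.8 -126.7    1.2] 0.34 [297.4 185.6]
top flange_mouth [ 546.2 -235.9   10.7] 0.33 [348.4 213. ]
top spindle_mid [ 470.1 -225.1   10.8] 0.97 [343.8 248.4]
top spindle_mid [ 400.1 -326.3    8.7] 0.71 [391.8 282.1]
top spindle_nose [ 373.2 -374.9    7.4] 0.8 [414.9 295.2]
top spindle_nose [ 546.8 -231.6   12.2] 0.71 [346.5 212.6]
top spindle_tail [ 395.3 -230.6   10.8] 0.71 [346.7 284. ]
top spindle_tail [ 429.9 -283.9    7. ] 0.67 [371.3 267.8]
top hold_down_ball [561.2  87.8 163.7] 0.63 [186.4 191.4]
scene jig [518.7  62.6   3. ] 0.68 [245.2 268.8]
scene jig [ 570.5 -354.8   -2.7] 0.46 [332.9 148.5]
scene flange_mouth [519.9 126.3  58.3] 0.72 [222.2 276.4]
scene flange_mouth [ 393.7 -229.2   11.1] 0.62 [367.2 207.7]
scene spindle_mid [ 404.5 -330.3    8.6] 0.84 [384.7 180.1]
scene spindle_mid [ 469.9 -227.9   10.6] 0.63 [339.2 193. ]
scene spindle_nose [ 369.9 -371.5    8.9] 0.79 [405.5 176.2]
scene spindle_nose [ 543.4 -230.5   13.4] 0.69 [314.5 177.7]
scene spindle_tail [ 396.3 -226.4    9.6] 0.59 [365.6 208.4]
scene spindle_tail [ 428.4 -275.     6.7] 0.54 [364.4 190. ]
scene hold_down_ball [557.3  91.1 163.7] 0.55 [213.8 224.2]
{'t': 0.7, 'joints': array([-1.4,  0.5,  1.6,  0. ,  1.1, -0.1]), 'qvel': array([ 0.,  0., -0.,  0., -0., -0.]), 'tau': array([ -0. , -61.2, -25.8,   0.1,   0. ,   0. ]), 'eef_pos': array([ 197.7, -592.9,  186.5]), 'tcp_rot': array([3.1, 0. , 0.3]), 'ft_force': array([ 0.2, -0.1, -0.2]), 'moment': array([ 0., -0.,  0.]), 'grip_force': 0.0, 'opening': 1.0036728495508216}
```

View pics/top0.png

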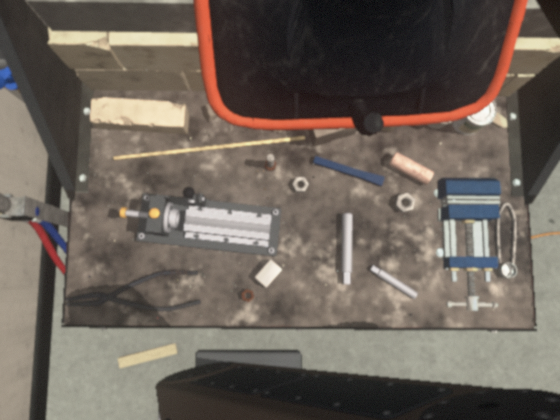

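View pics/scene0.png

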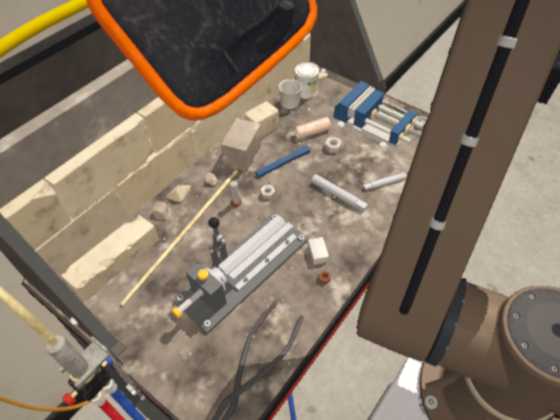

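Run:
```python
import cv2
a=cv2.imread("pics/top0.png");s=cv2.imread("pics/scene0.png")
A=cv2.resize(a[170:320,310:450],None,fx=2.8,fy=2.8,interpolation=2)
B=cv2.resize(a[130:280,150:280],None,fx=2.8,fy=2.8,interpolation=2)
cv2.imwrite("pics/crop.png",cv2.hconcat([A,B]))
```

```text
(no output)
```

View pics/crop.png

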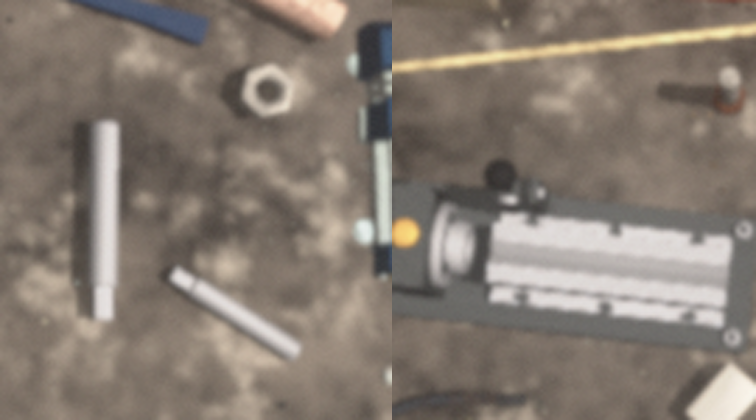

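The top view shows two spindle-like rods. The large one is at (347,248), nose up at (347,213) and square tail at (346,284). The small one is at (393,282). The large one measures about 150 mm between its end marks against about 110 mm, so it is the right one, and the enlarged crop confirms it. The jig is at (207,230), flange to the left, black ball at (187,192).

Next I'll get precise poses from the depth data.

```bash
cat > cloud.py <<'E'
from h import *
def cloud(n,d):
    c=viewer.get_calibration(n);K=np.array(c["camera_matrix"]);T=np.linalg.inv(np.array(c["world_to_cam"]))
    v,u=np.mgrid[:420,:560];r=np.stack([(u-K[0,2])/K[0,0]*d,-(v-K[1,2])/K[1,1]*d,-d,np.ones_like(d)],-1)
    P=(r@T.T)[...,:3];P[d<=0]=np.nan;return P
def sel(P,x0,x1,y0,y1,z0,z1):
    Q=P.reshape(-1,3);m=(Q[:,0]>x0)&(Q[:,0]<x1)&(Q[:,1]>y0)&(Q[:,1]<y1)&(Q[:,2]>z0)&(Q[:,2]<z1);return Q[m]
E
python3 - <<'E'
from cloud import *
np.set_printoptions(precision=2,suppress=True)
for n in("top","scene"):
    P=cloud(n,np.load(f"pics/{n}0.npy"))
    print(n,"hearth z",np.nanmedian(sel(P,420,520,-190,-120,-20,20)[:,2]))
    for nm,b in (("sp",(360,580,-255,-205,8,40)),("rail",(440,600,-90,110,43,56)),("base",(420,640,-120,240,6,20)),("ball",(520,610,70,115,140,200))):
        Q=sel(P,*b)
        if len(Q)<5: print(nm,len(Q));continue
        (cx,cy),(w,h),a=cv2.minAreaRect(Q[:,:2].astype(np.float32))
        mu=Q.mean(0);ev=np.linalg.svd(Q[:,:2]-mu[:2],full_matrices=False)[2][0]
        print(nm,len(Q),"rect",np.array([cx,cy,w,h,a]),"mean",mu,"dir",ev,"pc z",np.percentile(Q[:,2],[10,50,90,99]))
s=state();print(s["eef_pos"],s["tcp_rot"],s["joints"])
E
```

```text
top hearth z -0.22660223761567977
sp 703 rect [ 469.05 -229.21   22.14  147.8    89.63] mean [ 470.96 -229.     18.82] dir [-1.    0.02] pc z [14.57 19.16 22.57 24.94]
rail 1610 rect [528.65  19.96 175.81  73.47  84.1 ] mean [514.46  21.64  47.81] dir [0.11 0.99] pc z [44.58 47.92 50.68 52.81]
base 3336 rect [529.05  47.28 202.4  343.95   4.56] mean [512.1   54.62  12.57] dir [0.05 1.  ] pc z [ 9.16 11.98 17.81 19.79]
ball 109 rect [559.25  84.66  20.79  18.54   0.07] mean [558.28  84.12 168.01] dir [-1.   -0.08] pc z [163.73 168.26 171.51 173.96]
scene hearth z -0.3640587689122299
sp 513 rect [ 472.   -225.99   24.63  150.62   89.31] mean [ 471.78 -223.43   17.62] dir [-1.    0.01] pc z [12.01 18.33 21.86 24.  ]
rail 1413 rect [522.07  22.91 177.71  71.88  78.44] mean [517.64  29.08  47.93] dir [0.15 0.99] pc z [44.71 48.15 50.49 53.31]
base 2913 rect [524.71  51.9  218.55 352.25   2.92] mean [504.91  91.04  12.64] dir [0.1 1. ] pc z [ 9.47 12.08 17.88 19.83]
ball 126 rect [559.98  88.93  20.31  19.36  36.81] mean [558.4   89.99 164.46] dir [0.61 0.79] pc z [149.74 166.77 171.35 173.44]
[ 197.72 -592.94  186.48] [3.14 0.   0.32] [-1.35  0.49  1.56  0.    1.09 -0.11]
```

```bash
cat > jig.py <<'E'
from cloud import *
from scipy.optimize import minimize
def H(x,y):
    h=np.zeros_like(x);ax=abs(x)
    h[(ax<52)&(abs(y)<150)]=12
    r=(y>-130)&(y<46)&(ax<22);h[r]=49
    g=r&(ax<8.5);h[g]=40.5+ax[g]
    return h
def fit(n,d):
    Q=sel(cloud(n,d),430,620,-110,100,-15,62)
    def c(p):
        s,k=np.sin(p[2]),np.cos(p[2]);dx=Q[:,0]-p[0];dy=Q[:,1]-p[1]
        x=k*dx+s*dy;y=-s*dx+k*dy
        m=(y<40);r=Q[:,2]-H(x,y)
        return np.where(m,np.minimum(abs(r),12),6).mean()
    best=None
    for a in (-.25,-.15,-.05):
        for x0 in (510,520,530):
            o=minimize(c,[x0,65,a],method="Nelder-Mead",options=dict(initial_simplex=[[x0,65,a],[x0+8,65,a],[x0,75,a],[x0,65,a+.05]],xatol=.02,fatol=1e-4))
            if best is None or o.fun<best.fun: best=o
    return best
E
python3 - <<'E'
from jig import *
np.set_printoptions(precision=3,suppress=True)
for n in("top","scene"):
    b=fit(n,np.load(f"pics/{n}0.npy"));print(n,b.x,b.fun)
    x,y,a=b.x;R=np.array([[np.cos(a),-np.sin(a)],[np.sin(a),np.cos(a)]])
    im=cv2.imread(f"pics/{n}0.png");im=cv2.resize(im,None,fx=4,fy=4,interpolation=2)
    def ln(p,q,col):
        u=[tuple(int(4*t+1.5) for t in pix(n,np.append(R@np.array(w[:2])+[x,y],w[2]))) for w in(p,q)];cv2.line(im,*u,col,1)
    for X,z in((-52,12),(52,12)): ln((X,-150,z),(X,150,z),(0,0,255))
    for X in(-22,22,-8.5,8.5): ln((X,-130,49),(X,46,49),(0,255,0))
    for Y in(-130,46): ln((-22,Y,49),(22,Y,49),(0,255,0))
    for Y in(-150,150): ln((-52,Y,12),(52,Y,12),(0,0,255))
    ln((0,-130,56),(0,60,56),(255,0,255))
    cv2.imwrite(f"pics/fit_{n}.png",im[690:1090,480:1150] if n=="top" else im[840:1340,640:1260])
E
```

```text
top [518.232  63.191  -0.099] 2.471870322280539
scene [520.734  65.396  -0.102] 2.907501947251983
```

View pics/fit_top.png

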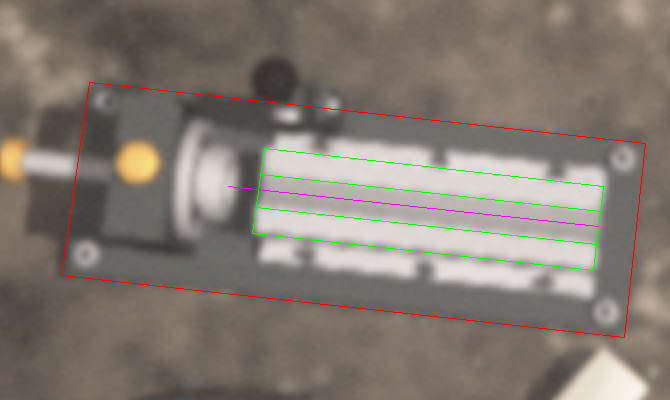

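View pics/fit_scene.png

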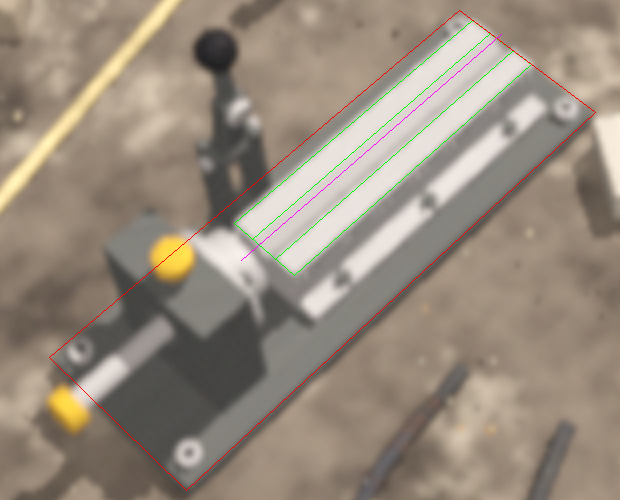

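Both fits sit well on the jig: its origin is about (519.5, 64.3) with yaw -0.100. The spindle's middle is about (470.5, -227.6), and it lies along +x with yaw about -0.01. Moving to the spindle.

arm_command(rows=[[[0.13,-0.125,0],0.021],[[0.13,-0.125,0],0.021],[[0.13,-0.125,0],0.021],[[0.13,-0.125,0],0.021],[[0.13,-0.125,0],0.021]], claw=1)

```text
t: 1.2
eef_pos: [327.9, -408.1, 186.7]
tcp_rot: [3.141, -0.0, -0.011]
ft_force: [0.1, -0.7, -0.0]
opening: 0.999
grip_force: 0.0
```

arm_command(rows=[[[0.115,-0.144,0.05],0],[[0.115,-0.144,0.05],0],[[0.115,-0.144,0.05],0],[[0.115,-0.144,0.05],0],[[0.115,-0.144,0.05],0]])

```text
t: 1.7
eef_pos: [473.5, -229.3, 123.7]
tcp_rot: [3.141, -0.001, -0.008]
ft_force: [0.4, -1.1, 0.5]
opening: 1.0
grip_force: 0.0
```

arm_command(rows=[[[0,0,0.1],0],[[0,0,0.1],0],[[0,0,0.06],0],[[0,0,0],0],[[0,0,0],0]])

```text
t: 2.2
eef_pos: [472.6, -230.9, 59.3]
tcp_rot: [3.141, -0.0, -0.008]
ft_force: [-0.4, -1.0, 0.9]
opening: 0.999
grip_force: 0.0
```

arm_command(rows=[[[0,-0.007,0.09],0],[[0,-0.006,0.08],0],[[0,0,0.03],0],[[0,0,0.009],0],[[0,0,0],0]])

```text
t: 2.7
eef_pos: [472.8, -227.9, 7.4]
tcp_rot: [3.141, -0.001, -0.008]
ft_force: [-0.1, -0.1, -0.4]
opening: 0.999
grip_force: 0.0
```

arm_command(rows=[[[0,0,0],0],[[0,0,0],0],[[0,0,0],0],[[0,0,0],0],[[0,0,0],0]], claw=0)

```text
t: 3.2
eef_pos: [472.5, -227.6, 6.8]
tcp_rot: [3.141, -0.0, -0.008]
ft_force: [1.0, 0.7, 0.3]
opening: 0.636
grip_force: 0.0
```

arm_command(rows=[[[0,0,0],0],[[0,0,0],0],[[0,0,0],0],[[0,0,0],0],[[0,0,0],0]])

```text
t: 3.7
eef_pos: [472.4, -227.5, 6.7]
tcp_rot: [3.142, 0.0, -0.008]
ft_force: [0.9, -0.1, 0.5]
opening: 0.211
grip_force: 0.0
```

arm_command(rows=[[[0,0,0],0],[[0,0,0],0],[[0,0,0],0],[[0,0,0],0],[[0,0,0],0]])

```text
t: 4.2
eef_pos: [472.4, -227.6, 6.7]
tcp_rot: [3.142, 0.0, -0.008]
ft_force: [0.9, -0.4, -0.4]
opening: 0.001
grip_force: 0.0
```

The fingers closed fully without gripping anything, so I'll look.

Run:
```python
from cloud import *
np.set_printoptions(precision=1,suppress=True)
ims=[]
for n in("top","scene"):
    p,d=cap(n);np.save(f"pics/{n}1.npy",d)
    c=p[170:320,290:430] if n=="top" else p[130:280,290:430]
    ims.append(cv2.resize(c[:,:,::-1],None,fx=2.8,fy=2.8,interpolation=2))
    for l in("spindle_mid","spindle_nose","spindle_tail"):
        print(n,l,[(np.array(r["position"]),round(r["confidence"],2)) for r in models.mark_of(n,l)[:3]])
cv2.imwrite("pics/miss.png",cv2.hconcat(ims))
print(state()["joints"])
```

```text
top spindle_mid [(array([ 572.9, -354.4,   -0.9]), 0.72)]
top spindle_nose [(array([ 607.7, -124. ,    0.3]), 0.26)]
top spindle_tail []
scene spindle_mid []
scene spindle_nose [(array([ 541.4, -232.7,   10.8]), 0.36)]
scene spindle_tail []
[-0.6  0.6  2.  -0.   0.6  1. ]
```

View pics/miss.png

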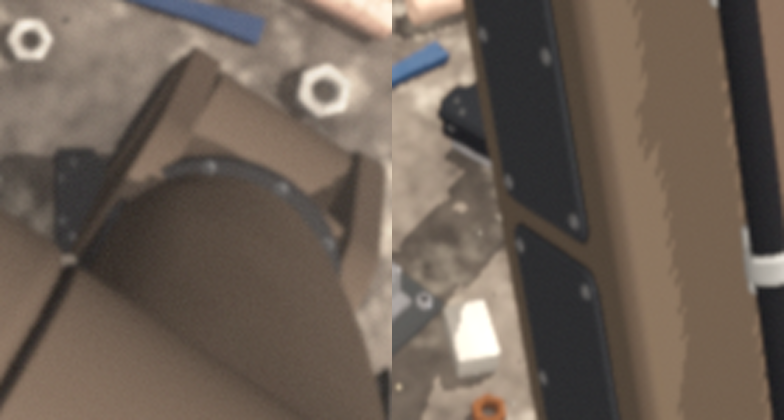

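The arm hides the spindle. I'll lift clear and look again.

arm_command(rows=[[[0,0,-0.06],0],[[0,0,-0.15],0],[[0,0,-0.18],0],[[-0.06,0.15,-0.1],0],[[-0.1,0.18,0],0]], claw=1)

```text
t: 5.1
eef_pos: [434.2, -309.5, 132.9]
tcp_rot: [3.137, -0.005, -0.005]
ft_force: [1.7, -0.2, -0.8]
opening: 0.366
grip_force: 0.0
```

arm_command(rows=[[[-0.1,0.18,0],0],[[-0.1,0.18,0],0],[[-0.05,0.18,0],0],[[0,0,0],0],[[0,0,0],0]])

```text
t: 5.6
eef_pos: [369.7, -440.7, 128.8]
tcp_rot: [-3.141, 0.0, -0.01]
ft_force: [-0.6, 0.0, -0.5]
opening: 0.788
grip_force: 0.0
```

Run:
```python
from cloud import *
np.set_printoptions(precision=2,suppress=True)
for n in("top","scene"):
    p,d=cap(n);np.save(f"pics/{n}1.npy",d);cv2.imwrite(f"pics/{n}1.png",p[:,:,::-1])
    for l in("spindle_mid","spindle_nose","spindle_tail"):
        print(n,l,[(np.array(r["position"]),round(r["confidence"],2)) for r in models.mark_of(n,l)[:3]])
    Q=sel(cloud(n,d),360,580,-265,-185,8,40)
    (cx,cy),(w,h),a=cv2.minAreaRect(Q[:,:2].astype(np.float32))
    print(len(Q),"rect",np.array([cx,cy,w,h,a]),Q.mean(0))
```

```text
top spindle_mid [(array([ 403.5, -327.1,    3.8]), 0.77), (array([ 470.1, -226.8,    8.8]), 0.55)]
top spindle_nose [(array([ 371. , -370.7,    7.5]), 0.78), (array([ 549.3, -235.6,    8.9]), 0.66), (array([651.8, -68.5,   1.3]), 0.64)]
top spindle_tail [(array([ 432.3, -280.2,   11. ]), 0.95), (array([ 394. , -229.4,   12. ]), 0.94)]
701 rect [ 469.23 -229.36   21.92  148.18   89.5 ] [ 470.89 -228.94   18.9 ]
scene spindle_mid [(array([ 467.7, -227.2,   10. ]), 0.73), (array([ 400.7, -328.9,    8.6]), 0.64), (array([417.3, -64.3,   0.5]), 0.6)]
scene spindle_nose [(array([ 643.3, -237.9,   -2.7]), 0.43), (array([ 468.1, -225.6,   12.6]), 0.28)]
scene spindle_tail [(array([ 393.7, -227. ,    8.2]), 0.77), (array([ 425.7, -277.8,   11.2]), 0.65), (array([ 469.3, -230.6,   10.3]), 0.45)]
517 rect [ 471.51 -226.48   23.85  150.41   88.12] [ 471.17 -223.35   17.68]
```

View pics/top1.png

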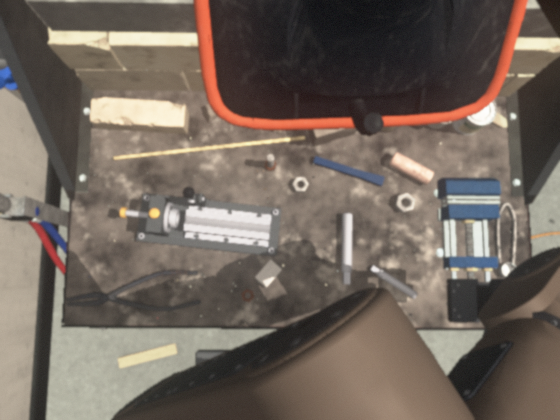

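Run:
```python
from cloud import *
np.set_printoptions(precision=1,suppress=True)
s=state();print(s["eef_pos"],s["tcp_rot"],s["joints"],s["opening"])
P0=s["eef_pos"]
for n in("top","scene"):
    P=cloud(n,np.load(f"pics/{n}1.npy"));u,v=pix(n,P0);print(n,"tcp px",u,v)
    Q=sel(P,P0[0]-60,P0[0]+60,P0[1]-120,P0[1]+120,P0[2]-70,P0[2]+140)
    print(len(Q))
    for z0 in range(60,280,15):
        q=Q[(Q[:,2]>=z0)&(Q[:,2]<z0+15)]
        if len(q): print(z0,len(q),"x",np.percentile(q[:,0],[2,98]),"y",np.percentile(q[:,1],[2,98]))
```

```text
[ 370.8 -439.7  129.3] [ 3.1 -0.  -0. ] [-1.   0.5  1.7 -0.   0.9  0.6] 0.9983926890520441
top tcp px 468.6038240745171 298.19626705204047
469
60 193 x [408.9 429.6] y [-512.4 -431.3]
75 17 x [429.3 430.8] y [-513.9 -425.4]
225 40 x [337.1 401.6] y [-361.  -358.9]
240 46 x [338.9 403. ] y [-423.4 -358.9]
255 155 x [336.2 404.7] y [-402.8 -352. ]
scene tcp px 429.46516961911976 123.79050184721413
0
```

The spindle has not moved at all: the fingers closed without touching it, although the gripper body's x and y check out. So the fingertip height or reach is suspect. I'll go back and feel for the hearth with the fingers open astride the spindle.

arm_command(rows=[[[0.081,-0.17,0],0],[[0.081,-0.17,0],0],[[0.081,-0.17,0],0],[[0.081,-0.17,0.05],0],[[0.081,-0.17,0.05],0]])

```text
t: 6.5
eef_pos: [474.2, -226.8, 104.3]
tcp_rot: [3.141, -0.001, -0.008]
ft_force: [1.8, -0.8, -1.1]
opening: 1.001
grip_force: 0.0
```

arm_command(rows=[[[0,0,0.12],0],[[0,0,0.12],0],[[0,0,0.08],0],[[0,0,0.05],0],[[0,0,0],0]])

```text
t: 7.0
eef_pos: [472.9, -228.2, 10.6]
tcp_rot: [-3.14, 0.002, -0.008]
ft_force: [-0.4, 0.5, 0.8]
opening: 0.999
grip_force: 0.0
```

Run:
```python
from cloud import *
np.set_printoptions(precision=1,suppress=True)
s=state();P0=s["eef_pos"];print(P0,s["tcp_rot"],s["opening"],s["ft_force"])
ims=[]
for n in("top","scene"):
    p,d=cap(n);np.save(f"pics/{n}2.npy",d);print(n,np.array(pix(n,P0)))
    Q=sel(cloud(n,d),P0[0]-60,P0[0]+60,P0[1]-110,P0[1]+110,5,200)
    for z0 in range(5,200,15):
        q=Q[(Q[:,2]>=z0)&(Q[:,2]<z0+15)]
        if len(q): print(z0,len(q),"x",np.percentile(q[:,0],[2,98]),"y",np.percentile(q[:,1],[2,98]))
    u,v=map(int,pix(n,P0+[0,0,40]));c=p[v-75:v+75,u-70:u+70]
    ims.append(cv2.resize(c[:,:,::-1],None,fx=2.8,fy=2.8,interpolation=2))
cv2.imwrite("pics/strad.png",cv2.hconcat(ims))
```

```text
[ 472.9 -228.2   10.6] [-3.1  0.  -0. ] 0.9988587522120221 [-0.4  0.5  0.8]
top [345.2 247.2]
5 4 x [475.3 520.4] y [-145.2 -126.7]
110 1 x [439.5 439.5] y [-147.4 -147.4]
125 6 x [438.9 504.7] y [-176.  -148.3]
140 16 x [446.6 507.1] y [-179.1 -141.4]
155 490 x [442.6 506.5] y [-170.2 -140.3]
scene [338.3 192.4]
5 25 x [471.7 530.5] y [-220.1 -177. ]
20 1 x [525.5 525.5] y [-219. -219.]
35 12 x [473.4 486.5] y [-176.7 -175. ]
50 17 x [473.3 485.1] y [-174.5 -169.9]
65 16 x [474.6 485.9] y [-172.5 -169.6]
80 7 x [476.7 485.6] y [-171.2 -168.8]
110 37 x [466.4 508.1] y [-147.8 -144.9]
125 51 x [466.1 508.5] y [-148.2 -142.1]
140 64 x [466.1 510. ] y [-141.7 -136.3]
155 183 x [471.1 508.1] y [-169.6 -136.5]
```

The scene depth shows the fingertips about 20 mm above the reported TCP: a finger is visible only above z ≈ 33 and the body starts at about 110 instead of 89. That explains the miss. I'll get the lowest finger point from the depth, then confirm by feel.

Run:
```python
from cloud import *
np.set_printoptions(precision=1,suppress=True)
P=cloud("scene",np.load("pics/scene2.npy"))
Q=sel(P,455,495,-182,-160,-3,100);i=np.argsort(Q[:,2]);print(Q[i][:40])
B=sel(P,460,515,-152,-130,60,140);print(np.sort(B[:,2])[:5])
```

```text
[[ 493.7 -170.6   -2.8]
 [ 467.9 -178.6   -2.7]
 [ 475.6 -169.1   -2.6]
 [ 488.1 -170.7   -2.5]
 [ 483.8 -181.2   -2.3]
 [ 471.9 -167.7   -2.2]
 [ 478.7 -173.6   -2.1]
 [ 460.9 -172.2   -2.1]
 [ 485.8 -175.8   -2.1]
 [ 477.  -171.1   -2.1]
 [ 493.7 -162.3   -1.9]
 [ 467.8 -174.2   -1.9]
 [ 473.2 -173.8   -1.9]
 [ 491.2 -175.3   -1.9]
 [ 484.4 -165.3   -1.8]
 [ 486.1 -167.7   -1.7]
 [ 478.7 -169.4   -1.6]
 [ 493.4 -165.9   -1.6]
 [ 470.  -164.9   -1.6]
 [ 459.5 -161.7   -1.5]
 [ 460.9 -167.9   -1.4]
 [ 466.4 -163.7   -1.4]
 [ 470.1 -160.8   -1.2]
 [ 474.6 -175.8   -1.2]
 [ 481.7 -177.9   -1.2]
 [ 465.7 -175.1   -1.2]
 [ 487.9 -162.1   -1.1]
 [ 483.6 -176.5   -1.1]
 [ 455.7 -164.2   -1.1]
 [ 485.6 -171.2   -1.1]
 [ 475.4 -160.4   -1.1]
 [ 486.  -163.4   -1.1]
 [ 475.2 -164.2   -1.1]
 [ 474.8 -171.8   -1. ]
 [ 465.4 -178.8   -1. ]
 [ 467.9 -165.8   -0.9]
 [ 469.1 -176.    -0.9]
 [ 473.5 -161.6   -0.9]
 [ 488.7 -179.8   -0.8]
 [ 467.6 -169.5   -0.7]]
[117.1 117.3 117.6 117.9 118.1]
```

arm_command(rows=[[[0,0,0.03],0],[[0,0,0.03],0],[[0,0,0.016],0],[[0,0,0],0],[[0,0,0],0]])

```text
t: 7.6
eef_pos: [473.3, -228.7, -7.4]
tcp_rot: [3.142, 0.0, -0.008]
ft_force: [-1.2, 0.3, -0.4]
opening: 0.998
grip_force: 0.0
```

arm_command(rows=[[[0,0,0.007],0],[[0,0,0.007],0],[[0,0,0.006],0],[[0,0,0.004],0],[[0,0,0.004],0]])

```text
t: 8.1
eef_pos: [473.4, -228.7, -14.4]
tcp_rot: [3.142, -0.0, -0.008]
ft_force: [-0.5, -0.0, -0.3]
opening: 0.998
grip_force: 0.0
```

arm_command(rows=[[[0,0,0.004],0],[[0,0,0.004],0],[[0,0,0.004],0],[[0,0,0.002],0],[[0,0,0],0]])

```text
t: 8.6
eef_pos: [473.3, -228.7, -17.9]
tcp_rot: [3.142, 0.0, -0.008]
ft_force: [-0.9, -0.5, 0.8]
opening: 1.001
grip_force: 0.0
```

arm_command(rows=[[[0,0,0.004],0],[[0,0,0.002],0],[[0,0,0],0],[[0,0,0],0],[[0,0,0],0]])

```text
t: 9.1
eef_pos: [473.4, -228.7, -19.3]
tcp_rot: [3.141, -0.0, -0.008]
ft_force: [0.4, 0.7, -0.7]
opening: 1.005
grip_force: 0.0
```

arm_command(rows=[[[0,0,0.004],0],[[0,0,0.004],0],[[0,0,0.004],0],[[0,0,0],0],[[0,0,0],0]])

```text
t: 9.6
eef_pos: [473.3, -228.7, -22.4]
tcp_rot: [3.142, 0.0, -0.008]
ft_force: [0.1, 1.4, 0.3]
opening: 1.003
grip_force: 0.0
```

arm_command(rows=[[[0,0,0.004],0],[[0,0,0.004],0],[[0,0,0.004],0],[[0,0,0],0],[[0,0,0],0]])

```text
t: 10.1
eef_pos: [473.3, -228.7, -25.3]
tcp_rot: [3.142, 0.0, -0.008]
ft_force: [0.1, 0.4, 0.9]
opening: 0.999
grip_force: 0.0
```

arm_command(rows=[[[0,0,0.004],0],[[0,0,0.004],0],[[0,0,0.004],0],[[0,0,0],0],[[0,0,0],0]])

```text
t: 10.6
eef_pos: [473.4, -228.7, -27.9]
tcp_rot: [3.141, -0.0, -0.008]
ft_force: [-1.5, 0.5, 7.4]
opening: 0.998
grip_force: 3.8
```

Run:
```python
from cloud import *
np.set_printoptions(precision=1,suppress=True)
s=state();print(s["eef_pos"],s["ft_force"])
p,d=cap("scene");np.save("pics/scene3.npy",d)
cv2.imwrite("pics/scene3.png",cv2.resize(p[90:270,230:400,::-1],None,fx=3.3,fy=3.3,interpolation=2))
P=cloud("scene",d)
Q=sel(P,455,495,-182,-160,-3,100)
print(np.histogram(Q[:,2],bins=range(-3,100,5)))
B=sel(P,460,515,-155,-130,40,140);print(np.sort(B[:,2])[:5])
```

```text
[ 473.4 -228.7  -27.9] [-1.5  0.5  7.4]
(array([55,  8,  2,  4,  3,  2,  4,  2,  2,  0,  0,  0,  0,  0,  0,  0,  0,
        0,  0,  0]), array([-3,  2,  7, 12, 17, 22, 27, 32, 37, 42, 47, 52, 57, 62, 67, 72, 77,
       82, 87, 92, 97]))
[76.9 77.7 78.3 79.  79.1]
```

View pics/scene3.png

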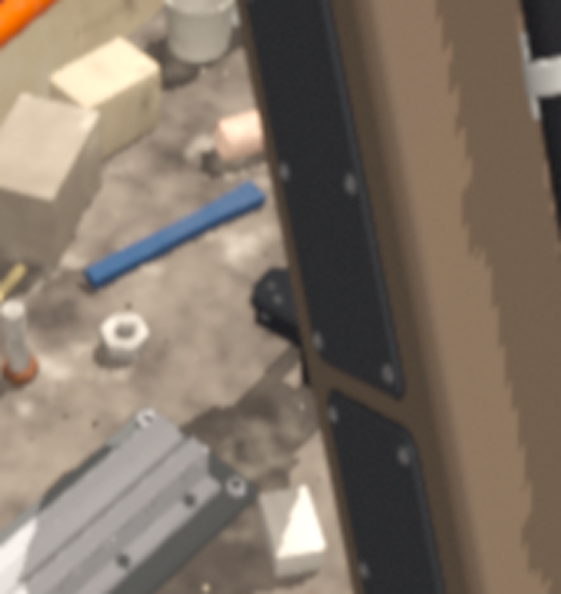

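The fingers touch the hearth at reported z ≈ -27.4, with 7 N and pad contact. So the true tip height is the reported z + 27. The picture shows the gripper at (285,310) hidden behind the forearm. I'll lift 7 mm and grip.

arm_command(rows=[[[0,0,-0.016],0],[[0,0,-0.012],0],[[0,0,-0.002],0],[[0,0,0],0],[[0,0,0],0]])

```text
t: 11.15
eef_pos: [473.3, -228.7, -20.9]
tcp_rot: [3.142, -0.0, -0.008]
ft_force: [0.1, 0.3, -0.4]
opening: 1.002
grip_force: 0.0
```

arm_command(rows=[[[0,0,0],0],[[0,0,0],0],[[0,0,0],0],[[0,0,0],0],[[0,0,0],0]], claw=0)

```text
t: 11.65
eef_pos: [473.3, -228.7, -20.8]
tcp_rot: [3.141, 0.0, -0.008]
ft_force: [-0.2, 0.1, 0.1]
opening: 0.637
grip_force: 0.0
```

arm_command(rows=[[[0,0,0],0],[[0,0,0],0],[[0,0,0],0],[[0,0,0],0],[[0,0,0],0]])

```text
t: 12.15
eef_pos: [473.4, -228.7, -20.8]
tcp_rot: [3.141, -0.0, -0.008]
ft_force: [0.8, 0.5, -1.5]
opening: 0.225
grip_force: 30.0
```

arm_command(rows=[[[0,0,0],0],[[0,0,0],0],[[0,0,0],0],[[0,0,-0.02],0],[[0,0,-0.04],0]])

```text
t: 12.65
eef_pos: [472.8, -228.4, -6.0]
tcp_rot: [-3.141, 0.002, -0.008]
ft_force: [0.2, 0.3, -3.6]
opening: 0.222
grip_force: 30.0
```

Gripped with 30 N, and the force change fits a spindle of about 0.37 kg. I'll lift and turn it nose towards +y.

arm_command(rows=[[[0,0,-0.08],-0.0471],[[0,0,-0.08],-0.0471],[[0,0,-0.08],-0.0471],[[0,0,-0.08],-0.0471],[[0,0,-0.06],-0.0471]])

```text
t: 13.15
eef_pos: [473.4, -228.7, 91.1]
tcp_rot: [3.14, -0.0, 0.738]
ft_force: [0.8, 0.3, -3.1]
opening: 0.224
grip_force: 30.0
```

arm_command(rows=[[[0,0,0],-0.0471],[[0,0,0],-0.0471],[[0,0,0],-0.0471],[[0,0,0],-0.0471],[[0,0,0],-0.0471]])

```text
t: 13.65
eef_pos: [473.1, -228.5, 89.9]
tcp_rot: [3.141, 0.0, 1.478]
ft_force: [0.0, 0.3, -3.0]
opening: 0.224
grip_force: 30.0
```

arm_command(rows=[[[0.18,0.0136,0],0.0022],[[0.18,0.0136,0],0],[[0.18,0.0136,0],0],[[0.18,0.0136,0],0],[[0.18,0.0136,0],0]])

```text
t: 14.15
eef_pos: [513.7, -4.9, 89.9]
tcp_rot: [3.141, 0.0, 1.465]
ft_force: [1.8, -1.3, -3.3]
opening: 0.222
grip_force: 30.0
```

arm_command(rows=[[[0.114,0,0],0],[[0,0,0],0],[[0,0,0],0],[[0,0,0],0],[[0,0,0],0]])

```text
t: 14.65
eef_pos: [516.7, 20.7, 89.3]
tcp_rot: [3.142, 0.0, 1.463]
ft_force: [-0.2, -0.8, -3.3]
opening: 0.221
grip_force: 30.0
```

Run:
```python
from cloud import *
np.set_printoptions(precision=2,suppress=True)
s=state();P0=s["eef_pos"];print(P0,s["tcp_rot"],s["opening"],s["ft_force"])
p,d=cap("scene");np.save("pics/scene4.npy",d);cv2.imwrite("pics/scene4.png",cv2.resize(p[120:340,130:390,::-1],None,fx=2.7,fy=2.7,interpolation=2))
u,v=pix("scene",P0+[0,0,27]);print(u,v)
for l in("spindle_mid","spindle_nose","spindle_tail"):
    print(l,[(np.array(r["position"]),round(r["confidence"],2)) for r in models.mark_of("scene",l)[:2]])
```

```text
[516.72  20.72  89.34] [3.14 0.   1.46] 0.220615416206733 [-0.25 -0.82 -3.3 ]
255.7328047400689 225.20869480122468
spindle_mid [(array([512.5,  15.7, 124.3]), 0.91)]
spindle_nose [(array([522.8,  91.8, 121.5]), 0.9)]
spindle_tail []
```

View pics/scene4.png

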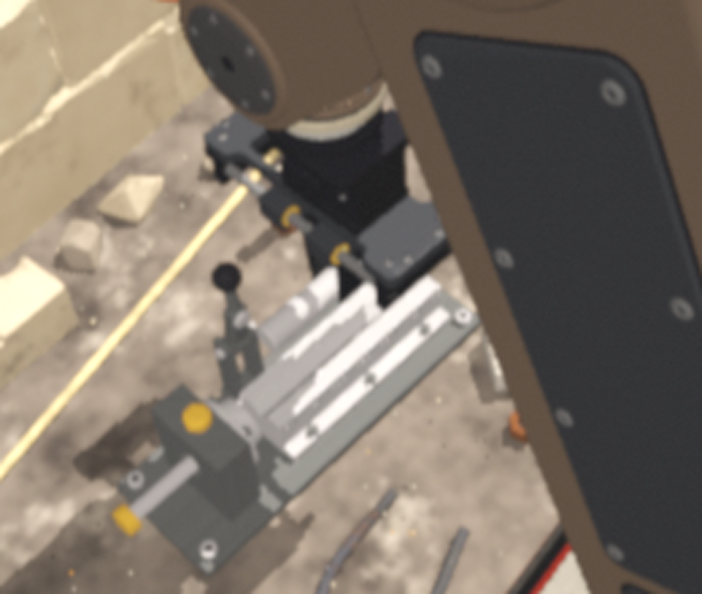

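The spindle is held level, nose (263,330 in the crop) towards the flange, above the groove. I'll check its lateral offset against the groove in this same camera.

Run:
```python
from cloud import *
from scipy.optimize import least_squares
np.set_printoptions(precision=2,suppress=True)
P=cloud("scene",np.load("pics/scene4.npy"));Q=sel(P,495,545,35,110,105,145)
a=-.102;dx=Q[:,0]-520.73;dy=Q[:,1]-65.4
X=np.cos(a)*dx+np.sin(a)*dy;Y=-np.sin(a)*dx+np.cos(a)*dy;Z=Q[:,2]
f=lambda p:np.hypot(X-p[0]-p[2]*Y,Z-p[1]-p[3]*Y)-11
r=least_squares(f,[0,123,0,0],loss="soft_l1");print(len(X),"axis at jig x,z,slopes",r.x,"x at Y=0;",np.percentile(Y,[1,50,99]),np.std(f(r.x)))
```

```text
356 axis at jig x,z,slopes [  2.72 120.87   0.02  -0.01] x at Y=0; [-31.1    1.42  28.29] 2.189438800168243
```

arm_command(rows=[[[0,-0.007,0.07],-0.004],[[0,0,0.07],0],[[0,0,0.06],0],[[0,0,0.03],0],[[0,0,0.01],0]])

```text
t: 15.35
eef_pos: [514.8, 21.7, 28.6]
tcp_rot: [-3.141, 0.0, 1.477]
ft_force: [0.6, -0.3, -3.4]
opening: 0.228
grip_force: 30.0
```

arm_command(rows=[[[0,0,0.006],0],[[0,0,0],0],[[0,0,0],0],[[0,0,0],0],[[0,0,0],0]])

```text
t: 15.85
eef_pos: [515.2, 21.8, 28.0]
tcp_rot: [3.141, 0.0, 1.477]
ft_force: [0.1, -0.7, -4.0]
opening: 0.224
grip_force: 30.0
```

arm_command(rows=[[[0,0,0.004],0],[[0,0,0.004],0],[[0,0,0.003],0],[[0,0,0],0],[[0,0,0],0]])

```text
t: 16.35
eef_pos: [515.1, 21.8, 24.9]
tcp_rot: [3.142, 0.0, 1.477]
ft_force: [-0.0, 0.4, -3.9]
opening: 0.226
grip_force: 30.0
```

arm_command(rows=[[[0,0,0.003],0],[[0,0,0.003],0],[[0,0,0],0],[[0,0,0],0],[[0,0,0],0]])

```text
t: 16.85
eef_pos: [515.1, 21.8, 24.3]
tcp_rot: [3.141, 0.0, 1.477]
ft_force: [-3.8, -0.2, 12.0]
opening: 0.223
grip_force: 30.0
```

Seated at reported z ≈ 24.4, as expected. Releasing.

arm_command(rows=[[[0,0,-0.002],0],[[0,0,0],0],[[0,0,0],0],[[0,0,0],0],[[0,0,0],0]], claw=0.6)

```text
t: 17.35
eef_pos: [515.1, 21.8, 23.8]
tcp_rot: [-3.142, 0.0, 1.477]
ft_force: [-0.8, -1.4, -0.1]
opening: 0.574
grip_force: 0.0
```

arm_command(rows=[[[0,0,-0.06],0],[[0,0,-0.12],0],[[-0.18,0,-0.05],0],[[-0.18,0,0],0],[[-0.05,0,0],0]], claw=0)

```text
t: 17.85
eef_pos: [505.5, -83.1, 81.9]
tcp_rot: [3.14, 0.001, 1.475]
ft_force: [0.8, 0.5, -0.2]
opening: 0.235
grip_force: 0.0
```

```bash
cat > sp.py <<'E'
from cloud import *
from scipy.optimize import least_squares
def spin(n,d,ymax=45,ymin=-125):
    P=cloud(n,d);ox,oy,a=(520.73,65.4,-.102) if n=="scene" else (518.23,63.19,-.099)
    Q=sel(P,470,560,-70,125,35,85)
    dx=Q[:,0]-ox;dy=Q[:,1]-oy
    X=np.cos(a)*dx+np.sin(a)*dy;Y=-np.sin(a)*dx+np.cos(a)*dy;Z=Q[:,2]
    m=(abs(X)<12)&(Y>ymin)&(Y<ymax)&(Z>53);X,Y,Z=X[m],Y[m],Z[m]
    f=lambda p:np.hypot(X-p[0]-p[2]*Y,Z-p[1]-p[3]*Y)-11
    r=least_squares(f,[0,56,0,0],loss="soft_l1");return len(X),r.x,np.percentile(Y,[.5,2,50,98,99.5])
E
python3 - <<'E'
from sp import *
np.set_printoptions(precision=2,suppress=True)
s=state();print(s["eef_pos"],s["tcp_rot"],s["opening"])
for n in("scene","top"):
    p,d=cap(n);np.save(f"pics/{n}5.npy",d);cv2.imwrite(f"pics/{n}5.png",p[:,:,::-1]);print(n,*spin(n,d))
    for l in("spindle_tail","spindle_nose","hold_down_ball"):print(l,[(np.array(r["position"]),round(r["confidence"],2)) for r in models.mark_of(n,l)[:2]])
E
```

```text
[505.46 -83.12  81.91] [3.14 0.   1.48] 0.2345597772225222
scene 672 [ 0.06 55.79 -0.01  0.01] [-118.98 -116.92  -37.47   28.64   29.36]
spindle_tail [(array([506.4, -56.2,  55.9]), 0.75)]
spindle_nose [(array([520.9,  89.7,  57.3]), 0.59)]
hold_down_ball [(array([557.1,  87.7, 159.9]), 0.64)]
top 290 [ 0.08 55.57  0.01 -0.01] [-27.37 -26.11   0.52  27.07  28.07]
spindle_tail [(array([ 431.9, -282.7,    6. ]), 0.83)]
spindle_nose [(array([ 371.7, -373.6,    6.7]), 0.71), (array([ 571.8, -354.9,   -1.9]), 0.54)]
hold_down_ball [(array([561.2,  84.1, 161.9]), 0.69)]
```

The spindle lies in the groove: x within 0.1 mm, z 55.7, nose at jig y ≈ 29, tail ≈ -121. I'll lower the shut fingers behind the tail.

arm_command(rows=[[[0,-0.003,0.05],0],[[0,0,0.07],0],[[0,0,0.06],0],[[0,0,0.03],0],[[0,0,0.012],0]], claw=0)

```text
t: 18.75
eef_pos: [504.5, -79.6, 25.3]
tcp_rot: [-3.141, -0.0, 1.478]
ft_force: [0.2, -0.6, -0.4]
opening: 0.005
grip_force: 0.0
```

arm_command(rows=[[[0,0,0.003],0],[[0.016,0,0],0],[[0.016,0,0],0],[[0.008,0,0],0],[[0,0,0],0]])

```text
t: 19.25
eef_pos: [505.8, -69.8, 25.5]
tcp_rot: [3.141, 0.0, 1.478]
ft_force: [0.4, 0.5, -0.6]
opening: 0.004
grip_force: 0.0
```

arm_command(rows=[[[0.012,0,0],0],[[0.012,0,0],0],[[0.012,0,0],0],[[0.012,0,0],0],[[0.012,0,0],0]])

```text
t: 19.75
eef_pos: [507.3, -55.2, 25.3]
tcp_rot: [3.141, 0.0, 1.477]
ft_force: [0.3, -5.0, 1.9]
opening: 0.005
grip_force: 2.6
```

arm_command(rows=[[[0.022,0,0],0],[[0.022,0,0],0],[[0.022,0,0],0],[[0.022,0,0],0],[[0.012,0,0],0]])

```text
t: 20.25
eef_pos: [509.8, -30.1, 25.3]
tcp_rot: [3.141, 0.0, 1.478]
ft_force: [1.3, -4.6, 2.1]
opening: 0.001
grip_force: 2.5
```

Run:
```python
from sp import *
np.set_printoptions(precision=2,suppress=True)
s=state();print(s["eef_pos"],s["ft_force"])
for n in("scene","top"):
    p,d=cap(n);print(n,*spin(n,d,48,-112))
    for l in("spindle_tail","spindle_mid"):print(l,[(np.array(r["position"]),round(r["confidence"],2)) for r in models.mark_of(n,l)[:2]])
```

```text
[509.8  -30.09  25.29] [ 1.32 -4.57  2.09]
scene 666 [ 0.44 55.65 -0.01 -0.01] [-102.57  -96.09  -18.78   45.26   47.01]
spindle_tail [(array([511. , -19.8,  54.1]), 0.73)]
spindle_mid [(array([515.8,  55.7,  60.5]), 0.7), (array([524.9, 130.4,  57.3]), 0.46)]
top 69 [-4.34 54.77  0.12  0.01] [34.04 34.31 41.15 47.64 47.76]
spindle_tail [(array([ 430. , -279.3,    7.2]), 0.94)]
spindle_mid [(array([ 404. , -326.2,    5.3]), 0.7), (array([560.1,  80.9, 162. ]), 0.55)]
```

The nose is at about jig y = 65, sliding at 4.6 N. I'll push 8 mm more, then go in fine steps.

arm_command(rows=[[[0.008,0,0],0],[[0.008,0,0],0],[[0.008,0,0],0],[[0.006,0,0],0],[[0.002,0,0],0]])

```text
t: 21.05
eef_pos: [510.1, -22.2, 25.1]
tcp_rot: [-3.141, 0.0, 1.477]
ft_force: [-1.1, -3.6, -0.2]
opening: 0.002
grip_force: 1.6
```

arm_command(rows=[[[0.0012,0,0],0],[[0.0012,0,0],0],[[0.0012,0,0],0],[[0.0012,0,0],0],[[0.0012,0,0],0]])

```text
t: 21.55
eef_pos: [510.3, -20.9, 25.2]
tcp_rot: [3.142, 0.0, 1.477]
ft_force: [-1.4, -3.7, -0.9]
opening: 0.005
grip_force: 1.6
```

arm_command(rows=[[[0.0012,0,0],0],[[0.0012,0,0],0],[[0.0012,0,0],0],[[0.0012,0,0],0],[[0.0012,0,0],0]])

```text
t: 22.05
eef_pos: [510.4, -19.4, 25.2]
tcp_rot: [-3.142, 0.0, 1.477]
ft_force: [-0.5, -3.9, -0.4]
opening: 0.002
grip_force: 1.7
```

arm_command(rows=[[[0.0012,0,0],0],[[0.0012,0,0],0],[[0.0012,0,0],0],[[0.0012,0,0],0],[[0.0012,0,0],0]])

```text
t: 22.55
eef_pos: [510.6, -17.9, 25.2]
tcp_rot: [3.142, 0.0, 1.477]
ft_force: [-1.3, -3.1, 0.5]
opening: 0.004
grip_force: 1.7
```

arm_command(rows=[[[0.0012,0,0],0],[[0.0012,0,0],0],[[0.0012,0,0],0],[[0.0012,0,0],0],[[0.0012,0,0],0]])

```text
t: 23.05
eef_pos: [510.7, -16.4, 25.2]
tcp_rot: [3.142, 0.0, 1.477]
ft_force: [-1.0, -3.7, 0.1]
opening: 0.007
grip_force: 1.6
```

arm_command(rows=[[[0.0012,0,0],0],[[0.0012,0,0],0],[[0.0012,0,0],0],[[0.0012,0,0],0],[[0.0012,0,0],0]])

```text
t: 23.55
eef_pos: [510.9, -14.9, 25.2]
tcp_rot: [3.142, 0.0, 1.477]
ft_force: [-0.6, -3.5, -0.3]
opening: 0.005
grip_force: 1.6
```

arm_command(rows=[[[0.0012,0,0],0],[[0.0012,0,0],0],[[0.0012,0,0],0],[[0.0012,0,0],0],[[0.0012,0,0],0]])

```text
t: 24.05
eef_pos: [511.0, -13.4, 25.2]
tcp_rot: [3.142, 0.0, 1.477]
ft_force: [-1.5, -2.6, 0.8]
opening: 0.006
grip_force: 1.6
```

arm_command(rows=[[[0.0012,0,0],0],[[0.0012,0,0],0],[[0.0012,0,0],0],[[0.0012,0,0],0],[[0.0012,0,0],0]])

```text
t: 24.55
eef_pos: [511.1, -11.9, 25.2]
tcp_rot: [3.142, 0.0, 1.477]
ft_force: [-0.7, -2.5, -0.2]
opening: 0.006
grip_force: 1.6
```

arm_command(rows=[[[0.0012,0,0],0],[[0.0012,0,0],0],[[0.0012,0,0],0],[[0.0012,0,0],0],[[0.0012,0,0],0]])

```text
t: 25.05
eef_pos: [511.3, -10.4, 25.2]
tcp_rot: [3.142, 0.0, 1.477]
ft_force: [-0.3, -3.4, -0.0]
opening: 0.003
grip_force: 1.6
```

arm_command(rows=[[[0.0012,0,0],0],[[0.0012,0,0],0],[[0.0012,0,0],0],[[0.0012,0,0],0],[[0.0012,0,0],0]])

```text
t: 25.55
eef_pos: [511.4, -8.9, 25.2]
tcp_rot: [3.141, 0.0, 1.477]
ft_force: [0.1, -2.8, -0.5]
opening: 0.004
grip_force: 1.5
```

arm_command(rows=[[[0.0012,0,0],0],[[0.0012,0,0],0],[[0.0012,0,0],0],[[0.0012,0,0],0],[[0.0012,0,0],0]])

```text
t: 26.05
eef_pos: [511.5, -7.4, 25.2]
tcp_rot: [3.142, 0.0, 1.477]
ft_force: [-0.9, -3.1, -0.2]
opening: 0.008
grip_force: 1.5
```

arm_command(rows=[[[0.0012,0,0],0],[[0.0012,0,0],0],[[0.0012,0,0],0],[[0.0012,0,0],0],[[0.0012,0,0],0]])

```text
t: 26.55
eef_pos: [511.7, -5.9, 25.2]
tcp_rot: [3.142, 0.0, 1.477]
ft_force: [-0.4, -3.4, -0.6]
opening: 0.002
grip_force: 1.6
```

arm_command(rows=[[[0.0012,0,0],0],[[0.0012,0,0],0],[[0.0012,0,0],0],[[0.0012,0,0],0],[[0.0012,0,0],0]])

```text
t: 27.05
eef_pos: [511.8, -4.5, 25.2]
tcp_rot: [3.142, 0.0, 1.477]
ft_force: [0.3, -2.9, -0.1]
opening: 0.006
grip_force: 1.6
```

arm_command(rows=[[[0.0012,0,0],0],[[0.0012,0,0],0],[[0.0012,0,0],0],[[0.0012,0,0],0],[[0.0012,0,0],0]])

```text
t: 27.55
eef_pos: [512.0, -3.0, 25.2]
tcp_rot: [3.142, 0.0, 1.477]
ft_force: [-0.4, -3.3, 1.0]
opening: 0.005
grip_force: 1.6
```

arm_command(rows=[[[0.0012,0,0],0],[[0.0012,0,0],0],[[0.0012,0,0],0],[[0.0012,0,0],0],[[0.0012,0,0],0]])

```text
t: 28.05
eef_pos: [512.1, -1.5, 25.2]
tcp_rot: [3.142, 0.0, 1.477]
ft_force: [-0.4, -3.2, 0.0]
opening: 0.008
grip_force: 1.6
```

arm_command(rows=[[[0.0012,0,0],0],[[0.0012,0,0],0],[[0.0012,0,0],0],[[0.0012,0,0],0],[[0.0012,0,0],0]])

```text
t: 28.55
eef_pos: [512.3, 0.0, 25.2]
tcp_rot: [3.141, 0.0, 1.477]
ft_force: [-0.4, -3.5, -0.6]
opening: 0.001
grip_force: 1.6
```

arm_command(rows=[[[0.0012,0,0],0],[[0.0012,0,0],0],[[0.0012,0,0],0],[[0.0012,0,0],0],[[0.0012,0,0],0]])

```text
t: 29.05
eef_pos: [512.3, 1.0, 25.2]
tcp_rot: [-3.142, 0.001, 1.478]
ft_force: [-1.1, -11.0, 1.3]
opening: 0.001
grip_force: 5.6
```

The force jumped from 3.3 to 11 N and the motion stalled, so the nose is home on the stop at about jig y = 95. Backing off and checking.

arm_command(rows=[[[-0.006,0,0],0],[[-0.02,0,0],0],[[-0.1,0,0],0],[[-0.12,0,-0.1],0],[[-0.1,0,-0.16],0]])

```text
t: 29.55
eef_pos: [503.0, -85.4, 89.3]
tcp_rot: [-3.137, -0.001, 1.477]
ft_force: [0.5, -0.4, -0.4]
opening: 0.006
grip_force: 0.0
```

arm_command(rows=[[[0,0,-0.18],0],[[0,0,-0.18],0],[[0,0,-0.05],0],[[0,0,0],0],[[0,0,0],0]])

```text
t: 30.05
eef_pos: [503.8, -84.5, 191.9]
tcp_rot: [-3.141, -0.0, 1.477]
ft_force: [-0.8, -0.2, 0.3]
opening: 0.006
grip_force: 0.0
```

Run:
```python
from sp import *
np.set_printoptions(precision=2,suppress=True)
s=state();print(s["eef_pos"],s["tcp_rot"],s["opening"],s["joints"])
for n in("scene","top"):
    p,d=cap(n);np.save(f"pics/{n}6.npy",d);cv2.imwrite(f"pics/{n}6.png",p[:,:,::-1]);print(n,*spin(n,d,45,-112))
    for l in("spindle_tail","hold_down_ball"):print(l,[(np.array(r["position"]),round(r["confidence"],2)) for r in models.mark_of(n,l)[:2]])
    B=sel(cloud(n,d),525,600,65,112,145,185)
    print("ball",len(B))
    if len(B)>10: print(least_squares(lambda q:np.linalg.norm(B-q,axis=1)-11,[558,88,160],loss="soft_l1").x)
```

```text
[503.85 -84.47 191.92] [-3.14 -0.    1.48] 0.0063307082354270286 [-0.3   0.32  1.83  0.    0.99 -0.2 ]
scene 442 [ 0.38 55.2  -0.02  0.03] [-51.82 -49.74   1.34  43.26  44.24]
spindle_tail [(array([512.7,  11.2,  54.6]), 0.64), (array([521.2,  61.7,   4.4]), 0.54)]
hold_down_ball [(array([557. ,  87.9, 162.2]), 0.63)]
ball 120
[561.42  87.29 160.88]
top 297 [ 0.17 55.18 -0.   -0.  ] [-12.31 -11.29  16.53  43.77  44.43]
spindle_tail [(array([ 433.8, -282.3,    7.6]), 0.57)]
hold_down_ball [(array([560.4,  83.2, 162.7]), 0.69)]
ball 108
[559.84  84.98 161.25]
```

The spindle stayed home. The ball is at about (560.3, 86.3, 161), which is jig x ≈ 38.5, y ≈ 26, lever angle ≈ 1.43. Before gripping it along y, I'll check obstacle heights under the 180 mm body.

Run:
```python
from cloud import *
np.set_printoptions(precision=1,suppress=True)
for n,(ox,oy,a) in dict(top=(518.23,63.19,-.099),scene=(520.73,65.4,-.102)).items():
    Q=sel(cloud(n,np.load(f"pics/{n}0.npy")),380,760,-100,260,20,400)
    dx=Q[:,0]-ox;dy=Q[:,1]-oy;X=np.cos(a)*dx+np.sin(a)*dy;Y=-np.sin(a)*dx+np.cos(a)*dy
    for y0 in range(46,170,12):
        m=(Y>=y0)&(Y<y0+12)&(abs(X)<75)
        if m.any():print(n,y0,m.sum(),"zmax",np.sort(Q[m,2])[-3:],"x at",np.percentile(X[m],[2,98]))
Q=sel(cloud("top",np.load("pics/top0.npy")),560,760,-100,260,120,600)
print("hood",np.percentile(Q,1,axis=0) if len(Q) else 0,len(Q)); 
for x0 in range(600,760,20):
    m=(Q[:,0]>=x0)&(Q[:,0]<x0+20)
    if m.any(): print(x0,m.sum(),np.percentile(Q[m,2],[1,50]))
```

```text
top 46 2 zmax [33.  45.3] x at [-21.5 -20.8]
top 58 143 zmax [76.7 76.8 78.7] x at [-18.3  18.3]
top 70 243 zmax [92.2 93.4 95.6] x at [-30.2  31.5]
top 82 307 zmax [110.  110.1 111. ] x at [-35.7  35.3]
top 94 225 zmax [111.1 111.7 112.7] x at [-35.6  34.8]
top 106 111 zmax [ 94.9  95.3 106.3] x at [-35.6  33.5]
top 118 30 zmax [63.7 64.6 64.8] x at [-5.2  5.7]
top 130 35 zmax [63.4 63.4 65.1] x at [-18.1  16.7]
top 142 34 zmax [63.7 64.4 64.5] x at [-5.2  6. ]
top 154 41 zmax [65.1 65.6 66.1] x at [-6.9  5.6]
top 166 51 zmax [67.9 68.2 68.9] x at [-9.5  9.7]
scene 46 41 zmax [49.8 49.8 50. ] x at [-21.7  18.5]
scene 58 83 zmax [77.  77.2 78.1] x at [-19.9  12.4]
scene 70 92 zmax [89.3 90.  91.6] x at [-35.1  20.8]
scene 82 272 zmax [109.5 109.6 109.8] x at [-37.   34.1]
scene 94 340 zmax [110.7 111.1 111.2] x at [-37.1  33.6]
scene 106 460 zmax [101.4 105.4 108.4] x at [-36.7  34.2]
scene 118 42 zmax [64.  64.3 64.5] x at [-5.7  4. ]
scene 130 39 zmax [63.4 63.9 64.4] x at [-6.2 13.4]
scene 142 41 zmax [63.  63.2 64.3] x at [-6.6  3.5]
scene 154 38 zmax [63.7 63.8 64.8] x at [-7.3  3. ]
scene 166 75 zmax [69.2 69.5 69.7] x at [-11.    7.7]
hood [637.  -98.8 310. ] 11959
620 230 [302.6 311.5]
640 1515 [312.8 332.2]
660 2074 [337.1 367.8]
680 1968 [358.1 395.7]
700 2075 [379.  417.4]
720 2205 [399.8 438. ]
740 1848 [420.1 451.2]
```

The knob tops out at 112 mm and the hood edge sits at about x = 620–640, z ≥ 302, so there is clearance if I turn here first and then travel over.

arm_command(rows=[[[0,0,0.05],-0.0453],[[0,0,0.05],-0.0453],[[0,0,0.02],-0.0453],[[0,0,0],-0.0453],[[0,0,0],-0.0453]], claw=0.5)

```text
t: 30.85
eef_pos: [504.1, -84.5, 162.0]
tcp_rot: [-3.141, -0.001, 2.195]
ft_force: [-0.6, 0.1, 0.6]
opening: 0.365
grip_force: 0.0
```

arm_command(rows=[[[0,0,0],-0.0453],[[0,0,0],-0.0453],[[0,0,0],-0.0453],[[0,0,0],-0.0453],[[0,0,0],-0.0453]])

```text
t: 31.35
eef_pos: [504.2, -84.6, 162.2]
tcp_rot: [-3.142, -0.001, 2.906]
ft_force: [-0.3, -0.2, 0.7]
opening: 0.499
grip_force: 0.0
```

arm_command(rows=[[[0,0,0],-0.0453],[[0,0,0],0],[[0,0,0],0],[[0,0,0],0],[[0,0,0],0]])

```text
t: 31.85
eef_pos: [504.3, -84.6, 162.6]
tcp_rot: [-3.142, -0.0, 3.041]
ft_force: [-0.6, -0.3, -0.4]
opening: 0.498
grip_force: 0.0
```

arm_command(rows=[[[-0.031,0.1405,0],0],[[-0.031,0.1405,0],0],[[-0.031,0.1405,0],0],[[-0.031,0.1405,0],0],[[-0.031,0.1405,0],0]])

```text
t: 32.35
eef_pos: [560.5, 87.8, 162.7]
tcp_rot: [-3.142, 0.0, 3.041]
ft_force: [0.7, -0.3, -0.3]
opening: 0.5
grip_force: 0.0
```

arm_command(rows=[[[0,0,0],0],[[0,0,0],0],[[0,0,0],0],[[0,0,0],0],[[0,0,0],0]])

```text
t: 32.85
eef_pos: [560.1, 85.5, 162.8]
tcp_rot: [-3.141, 0.0, 3.041]
ft_force: [0.3, -0.4, -0.7]
opening: 0.497
grip_force: 0.0
```

Run:
```python
from cloud import *
np.set_printoptions(precision=2,suppress=True)
s=state();print(s["eef_pos"],s["tcp_rot"])
p,d=cap("scene");cv2.imwrite("pics/scene7.png",cv2.resize(p[120:320,120:370,::-1],None,fx=2.8,fy=2.8,interpolation=2))
P=cloud("scene",d);B=sel(P,535,590,72,104,148,176)
from scipy.optimize import least_squares
print(len(B),least_squares(lambda q:np.linalg.norm(B-q,axis=1)-11,[558,88,160],loss="soft_l1").x, [r for r in models.mark_of("scene","hold_down_ball")[:1]])
```

```text
[560.13  85.49 162.77] [-3.14  0.    3.04]
115 [561.5   87.34 161.12] [{'position': [557.7, 88.5, 161.9], 'confidence': 0.87}]
```

View pics/scene7.png

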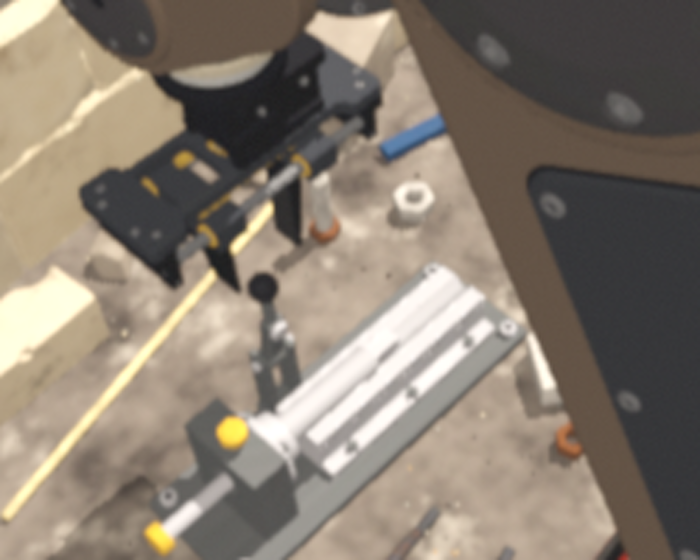

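The picture shows the spindle deep in the flange and the open fingers at (236,285) and (290,240), astride and just above the ball at (263,287). Descending and gripping.

arm_command(rows=[[[0,0.003,0.04],0],[[0,0,0.04],0],[[0,0,0.04],0],[[0,0,0.026],0],[[0,0,0.006],0]])

```text
t: 33.45
eef_pos: [559.8, 87.1, 123.4]
tcp_rot: [-3.141, -0.002, 3.043]
ft_force: [0.2, 0.4, -0.8]
opening: 0.502
grip_force: 0.0
```

arm_command(rows=[[[0,0,0],0],[[0,0,0],0],[[0,0,0],0],[[0,0,0],0],[[0,0,0],0]], claw=0)

```text
t: 33.95
eef_pos: [560.3, 86.6, 125.0]
tcp_rot: [-3.141, 0.001, 3.043]
ft_force: [-0.8, -4.4, 2.2]
opening: 0.213
grip_force: 30.0
```

arm_command(rows=[[[0,0,0],0],[[0,0,0],0],[[0,0,0],0],[[0,0,0],0],[[0,0,0],0]])

```text
t: 34.45
eef_pos: [560.3, 86.6, 124.9]
tcp_rot: [-3.141, 0.0, 3.043]
ft_force: [-0.9, -5.1, 3.4]
opening: 0.215
grip_force: 30.0
```

arm_command(rows=[[[0.045,0,0.0056],0],[[0.033,0,0.008],0],[[0.032,0,0.011],0],[[0.03,0,0.014],0],[[0.029,0,0.0176],0]])

```text
t: 34.95
eef_pos: [518.2, 90.9, 111.0]
tcp_rot: [-3.141, 0.001, 3.043]
ft_force: [-0.2, -5.2, 2.1]
opening: 0.212
grip_force: 30.0
```

arm_command(rows=[[[0.027,0,0.02],0],[[0.025,0,0.0224],0],[[0.023,0,0.025],0],[[0.02,0,0.027],0],[[0.017,0,0.029],0]])

```text
t: 35.45
eef_pos: [489.9, 93.8, 79.7]
tcp_rot: [-3.141, -0.0, 3.043]
ft_force: [-0.9, -5.6, 1.2]
opening: 0.214
grip_force: 30.0
```

arm_command(rows=[[[0.0144,0,0.031],0],[[0.011,0,0.032],0],[[0.008,0,0.03],0],[[0.002,0,0.01],0],[[0,0,0],0]])

```text
t: 35.95
eef_pos: [481.1, 94.7, 53.7]
tcp_rot: [-3.141, -0.001, 3.043]
ft_force: [-2.0, -4.7, 0.4]
opening: 0.215
grip_force: 30.0
```

arm_command(rows=[[[0.001,0,0.006],0],[[0,0,0.006],0],[[0,0,0.004],0],[[0,0,0],0],[[0,0,0],0]])

```text
t: 36.45
eef_pos: [480.8, 94.7, 50.0]
tcp_rot: [-3.141, -0.001, 3.043]
ft_force: [-2.0, -5.5, -0.8]
opening: 0.215
grip_force: 30.0
```

arm_command(rows=[[[0,0,0.003],0],[[0,0,0.003],0],[[0,0,0],0],[[0,0,0],0],[[0,0,0],0]])

```text
t: 36.95
eef_pos: [480.7, 94.7, 48.6]
tcp_rot: [-3.141, -0.001, 3.043]
ft_force: [-3.4, -4.6, 0.1]
opening: 0.217
grip_force: 30.0
```

arm_command(rows=[[[0,0,0.003],0],[[0,0,0.003],0],[[0,0,0.002],0],[[0,0,0],0],[[0,0,0],0]])

```text
t: 37.45
eef_pos: [480.7, 94.7, 46.5]
tcp_rot: [-3.141, -0.001, 3.043]
ft_force: [-2.8, -5.6, -0.6]
opening: 0.211
grip_force: 30.0
```

arm_command(rows=[[[0,0,0.003],0],[[0,0,0.003],0],[[0,0,0],0],[[0,0,0],0],[[0,0,0],0]])

```text
t: 37.95
eef_pos: [480.9, 94.7, 45.5]
tcp_rot: [-3.141, -0.001, 3.043]
ft_force: [-5.4, -5.2, 8.0]
opening: 0.213
grip_force: 30.0
```

The pad is on the spindle: 8 N upward. Releasing gently and withdrawing upwards.

arm_command(rows=[[[0,0,0],0],[[0,0,0],0],[[0,0,0],0],[[0,0,0],0],[[0,0,0],0]], claw=0.42)

```text
t: 38.45
eef_pos: [481.3, 95.0, 45.0]
tcp_rot: [-3.142, -0.0, 3.043]
ft_force: [0.7, 0.3, 0.4]
opening: 0.419
grip_force: 0.0
```

arm_command(rows=[[[0,0,-0.04],0],[[0,0,-0.1],0],[[0,0,-0.15],0],[[0,0,-0.15],0],[[0.1,0,0],0]])

```text
t: 38.95
eef_pos: [460.0, 97.4, 159.6]
tcp_rot: [3.14, 0.009, 3.042]
ft_force: [0.8, -0.2, -0.8]
opening: 0.42
grip_force: 0.0
```

arm_command(rows=[[[0.1,-0.17,0],0],[[0.1,-0.17,0],0],[[0,-0.17,0],0],[[0,-0.17,0],0],[[0,0,0],0]])

```text
t: 39.45
eef_pos: [389.8, -70.5, 155.9]
tcp_rot: [-3.141, 0.002, 3.038]
ft_force: [0.3, -0.5, 0.3]
opening: 0.421
grip_force: 0.0
```

Run:
```python
from sp import *
np.set_printoptions(precision=2,suppress=True)
s=state();print(s["t"],s["eef_pos"],s["ft_force"])
for n in("scene","top"):
    p,d=cap(n);np.save(f"pics/{n}8.npy",d);print(n,*spin(n,d,10,-112))
    for l in("spindle_tail","hold_down_ball"):print(l,[(np.array(r["position"]),round(r["confidence"],2)) for r in models.mark_of(n,l)[:2]])
    B=sel(cloud(n,d),460,500,75,112,72,110)
    if len(B)>10: print(len(B),least_squares(lambda q:np.linalg.norm(B-q,axis=1)-11,[480,92,84],loss="soft_l1").x)
    if n=="top":
        for l in("cold_chisel","nut_0","hex_bolt","steel_block"):print(l,[np.array(r["position"]) for r in models.mark_of(n,l)[:3]])
```

```text
39.45 [389.76 -70.51 155.85] [ 0.28 -0.47  0.28]
scene 268 [ 0.11 56.19 -0.03  0.07] [-51.35 -50.91 -17.53   8.84   9.66]
spindle_tail [(array([514.8,  12.2,  54.5]), 0.71), (array([ 428.9, -275.7,    7.8]), 0.65)]
hold_down_ball [(array([480.5,  97.2,  84.4]), 0.91), (array([ 644.1, -238.7,   -2.1]), 0.35)]
118 [483.33  95.37  83.67]
top 294 [ 0.25 55.27 -0.02  0.06] [-58.7  -51.68 -17.74   8.94   9.72]
spindle_tail [(array([515.2,  11.1,  59.7]), 0.92), (array([ 433. , -280.7,    6.2]), 0.82)]
hold_down_ball [(array([481. ,  93.5,  83. ]), 0.7), (array([ 571.8, -354.1,    1.9]), 0.54)]
119 [481.49  92.88  83.38]
cold_chisel [array([ 640.7, -233.6,    1.1])]
nut_0 [array([ 575.6, -353.8,    1.4]), array([ 606. , -126.3,    0.4])]
hex_bolt [array([649.2, -67.9,  -1.3])]
steel_block [array([520.9,  88.9,  46.1])]
```

Ball at z 83.5 (lever angle ≈ 0), spindle tail unmoved, and the arm is clear. Handing in.

```bash
python3 -c "
from h import *
print(env.job_done())"
```

```text
the job is handed in; nothing more can be done
None
```

I handed the job in at about 40 s with the larger spindle seated in the V-groove, butted on the depth stop at about 11 N push, and the hold-down pad resting on it; the hand-in returned no verdict.

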